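# Load a specimen carrier under the spring flap of a slide imager

### The arm

A 6-joint arm with a two-finger parallel gripper is mounted at the origin on the work surface. World frame = base frame: x ahead of the robot, y to its left, z up, the work surface at z = 0. Lengths are in mm, angles in rad, forces in N, time in s.
With the tool pointing down it reaches from about 350 to 775 mm from the base axis. Payload 7.3 kg.
Tool frame: the origin (TCP) lies at the very end of the fingers, on their centre line; the grasp point (between the pads) lies 19 mm behind it; x points along the fingers, y is the direction in which the jaws open and shut, and the axes are right-handed (so a half turn about x gives the same grasp; the last joint's range is limited). The gripper opens to 92 mm and grips with 3 to 60 N. Pads are 19 mm wide; open, the fingers measure 130 mm over their backs; the gripper's body (75 mm by 190 mm) begins 47 mm behind the grasp point.
Start: joints at [0.988, 0.342, 1.524, -0, 1.275, -0.146], TCP at [222.086, 475.734, 226.741] pointing down, gripper open.
Joint ranges: [-2.53, 2.53], [-0.77, 2.02], [0.04, 2.7], [-1, 4.14], [0.28, 2.66], [-3.11, 3.11]. Speed limits (rad/s): [2.57, 2.57, 3.14, 3.14, 3.14, 3.14].

### API

Orientations are given as [roll, pitch, yaw] about the fixed x, y, z axes, in that order (R = Rz(yaw) Ry(pitch) Rx(roll)).
In Python, from plant import bot gives the robot as it stands.
- The arm moves only by the tool step_arm, never from a script. Its argument "targets" is a list that holds one entry, the list of rows, each a list of 4 numbers: the shift along the tool's x, y, z in m, then the turn about the tool's x in degrees. A call has exactly 5 rows; each row is the pose to reach, as a shift and turn from the pose measured when the call began, along the tool's axes at that moment; what a row does not reach only later rows make up. A row lasts 1/12 s, in which the tool goes at most 41.7 mm and 7.16 degrees, less where a joint would pass 70% of its speed; a pose out of reach is approached as far as the arm can. A call with a gripper value outside its range is refused whole. "jaw" is the closure, from 0 (fully open) to 1 (shut), set as the call begins (left out, the last holds). The fingers move at their own pace and stop on an object; the grip force is fixed at half the most. Time passes only in rows, so rows that repeat a pose let the fingers close, or fill a call up. It gives the time, the measured TCP pose, the force and the opening at its end, in the units of the state.
- bot.get_obs(): the state, without advancing time (a new reading comes with each control period).
- bot.capture(name): name is "side" or "top"; returns a dict with "color" (420x560x3 uint8, red, green, blue), "depth" (420x560 float32, mm along the optical axis (not along the pixel's ray), 0 where there is no reading), "fov_y" (degrees; the focal length in pixels is half the picture's height over the tangent of half this angle, whatever the lens; pixels are square), "cx", "cy" (the principal point, pixels), "dist_coeffs" ([k1, k2, p1, p2, k3] as OpenCV has them; the pictures are not rectified), "rvec" (rotation vector, rad) and "tvec" (3), from world to camera coordinates, as OpenCV has them. Camera axes: x right, y down, z forward; pixel columns grow to the right and rows downward; lengths in mm; the calibration is good to about 2 mm. A picture is of the moment at which its call begins.
- bot.close_job(): hands the job in, once; it reports no verdict.
The state is a dict: "time": time; "joint_positions": joint angles; "dq": joint speeds; "tau": joint torques, N m; "tool_pos": TCP position; "tcp_rot": TCP orientation; "contact_force": force on the tool from outside, world axes, zero at the start; "moment": the same for the moment, N m; "grip_width": finger opening in mm.
Only numpy, scipy, OpenCV 4.12 (cv2) and the standard library are available. Lean on these libraries where they do the work, as an engineer would, in place of code of your own. Each camera call takes 0.05 s, during which the arm holds its last target. There are 200 camera calls.

### The job

Load the green specimen carrier into the slide imager: with one fingertip hold the blue pedal down so that the spring-closed orange flap stays open, and with the other fingertip push the carrier by its yellow tab along the lane and under the flap, all the way in to the stop, before you let go of the pedal. Then back away so that the flap shuts by itself behind the carrier's front block. Only press and push: do not lift the carrier, and leave everything else on the bench and on the imager's deck where it is.

Things in the scene. Friction and masses are not known exactly. Their poses are not given: they have to be found in the camera images.
- imager: Imager fixed to the bench: grey deck, 12 mm thick, x -180 to +145, y -99 to +71 mm, with a straight lane 50 mm wide (y -25 to 25) between 8 mm high, 5 mm thick guides from x -175 to 80. Origin: on the bench surface, lane centre line, straight below the flap's hinge axis. +x: push direction along the lane to the housing; +y: pedal side; z up.
- imager_stop (a point): Foot of the lane's end stop, inside the white housing (92 mm wide, imager x 78 to 145 mm, top 72 mm above the bench): on the lane's centre line, on the deck, at imager x +104 mm. With the carrier fully in, its front face touches the stop, its origin is at imager x 79 mm and its tab's rear face at imager x -29 mm.
- flap_angle (a joint): Angle of the orange flap (rad): 0 shut, grows as it opens, end stop at 0.47. A spring shuts it (about 0.12 N m at 0, 0.21 N m open). Hinge axis along the imager's y, 24 mm above the bench. Above about 0.25 the skirt clears the carrier's front block. Pushing the carrier against the shut flap does not open it.
- flap_skirt (a point): Middle of the lower edge of the flap's front skirt, moves with the flap (a hood 68 mm wide). Shut: at imager x 44 mm, 21 mm above the bench, roof 54 mm above the bench running on to x 74 mm; it blocks the carrier's front block but clears its tongue. Fully open, the flap's top is 85 mm above the bench and the skirt's upper edge leans back to imager x 25 mm.
- flap: The swinging part as a whole: orange hood and blue pedal bar, one rigid piece. Origin: on the hinge axis, 24 mm above the bench, over the imager's origin. Its axes are the imager's when shut; it turns about y, so that the hood (+x side) rises and the pedal (-x side) sinks as it opens.
- pedal_end (a point): Middle of the pedal's free end, on its top face. The pedal: a blue bar 28 mm wide, 4 mm thick, centre line at imager y +50 mm, reaching from the hinge 175 mm towards the lane's open end. Flap shut: it slopes up 0.419 rad, free end 97 mm above the bench. Pressing it down opens the flap; at joint 0.419 it is level, top 26 mm above the bench, and a fingertip can slide along it.
- carrier: Loose, about 140 g, 133 mm long, in the lane: green front block 50 (x) x 46 x 18 mm high with a glass slide on top, a tongue 24 mm wide and 5 mm thick behind it, and at the rear an upright yellow tab 38 mm wide, 36 mm high, 8 mm thick. Origin: centre of the front block's underside (12 mm above the bench). +x to its front, as the imager's; front face at x +25, tab's rear face at x -108 mm.
- carrier_tab (a point): Centre of the rear face of the carrier's yellow tab, 18 mm above the deck (30 mm above the bench); push here, along the imager's +x.
- vial: Bystander: small glass vial with a blue cap, 26 mm across, 48 mm tall, standing on the deck on the side away from the pedal. Origin at its underside.
- mailer: Bystander: white flat slide box, 80 x 30 x 16 mm, lying on the deck on the side away from the pedal. Origin at its underside.
- reagent: Bystander: amber bottle, 60 mm across, 110 mm tall, left part of the bench. Origin at its underside.
- wash: Bystander: white bottle with a red cap, 66 mm across, 170 mm tall, left part of the bench. Origin at its underside.
- beaker: Bystander: glass beaker, 70 mm across, 85 mm tall, left part of the bench. Origin at its underside.
- slidebox: Bystander: blue slide storage box with a clear lid, 104 x 144 x 67 mm, right part of the bench. Origin at its underside.
- dish: Bystander: closed clear dish, 90 mm across, 15 mm high, right part of the bench. Origin at its underside.
There are look-alikes about, which are no part of the job. What is meant by the carrier is not purple or red, and is the larger of those in its own colour.

How it is judged:
By the outcome, as a careful person would: the job done as asked, in the order asked, and still so for the second after the job is handed in, with the robot touching nothing.
It also fails if it takes over 38 s, if anything falls off the work surface, if the arm or the gripper's body presses on something with over 40 N, if the wrist force passes 120 N, or if a joint passes its speed limit or range.

## Working session

There is one attempt and no reset: what is moved stays moved. The work goes in short steps, Python scripts to look and compute and a tool call to move; the robot and the scene stay as the last step left them, time stands still between calls to the robot, and variables do not carry over. Pictures are saved under pics/ and viewed, about 8 in all and at most 12, crops included, and the job is handed in when it is done.

Besides the shell and the picture viewer there is one more tool, called after "Request:" as name([rows], argument=value, ...), one row to a line, values as JSON. step_arm: Moves the arm, as the interface text tells. Its arguments: {"type":"object","properties":{"targets":{"type":"array","items":{"type":"array","items":{"type":"array","items":{"type":"number"}}}},"jaw":{"type":"number"}},"required":["targets"]}

```bash
ls; mkdir -p pics
python3 - <<'E'
from plant import bot
import cv2,numpy as np,pickle
o=bot.get_obs();print(o)
for n in("side","top"):
    c=bot.capture(n);pickle.dump(c,open(n+".pkl","wb"));cv2.imwrite(f"pics/{n}0.png",c["color"][:,:,::-1])
    R=cv2.Rodrigues(np.array(c["rvec"],float))[0];print(n,c["fov_y"],c["cx"],c["cy"],c["dist_coeffs"],(-R.T@np.array(c["tvec"])).ravel())
E
```

```text
pics
{'time': 0.0, 'joint_positions': array([ 9.88034845e-01,  3.42700501e-01,  1.52500072e+00, -4.27439959e-05,
        1.27540325e+00, -1.46019155e-01]), 'dq': array([-0.00059238,  0.00091331,  0.00050183,  0.00084344, -0.00139593,
       -0.00039564]), 'tau': array([-2.01436691e-03, -4.31232655e+01, -2.44217581e+01,  7.16942246e-02,
        5.59248368e-02, -1.79287858e-04]), 'tool_pos': array([221.84615664, 475.37978881, 226.06218801]), 'tcp_rot': array([-1.68978587,  1.56928396, -2.12651573]), 'contact_force': array([-0.99041089,  0.11886444,  0.00139514]), 'moment': array([-0.02847335,  0.00362332,  0.00320113]), 'grip_width': 91.5908378037359}
side 52.52380031191887 281.88090186238566 209.65667492241195 [-0.07181744  0.          0.          0.          0.        ] [ 436.84668678 -664.56572085  876.03748149]
top 56.394471688556784 280.1036657798107 205.39131325101673 [-0.11579717  0.          0.          0.          0.        ] [ 398.94851909  -19.94310259 1056.21810761]
```

View pics/top0.png

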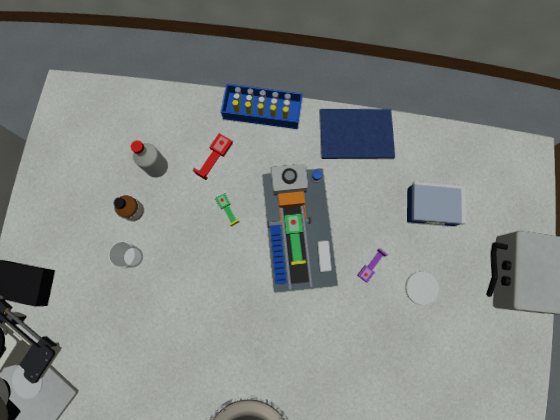

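View pics/side0.png

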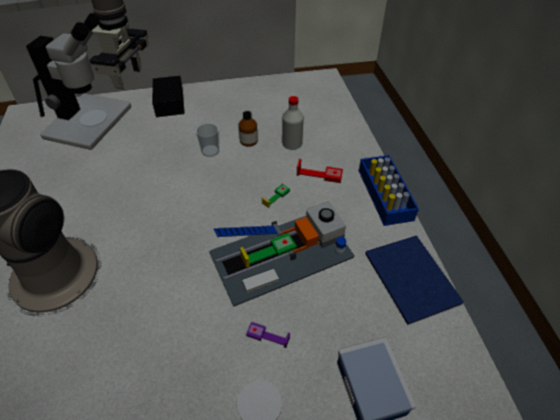

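Top view: the larger green carrier lies in the lane at (294,240) with its yellow tab at (297,262). The pedal is at (278,255), the orange flap at (291,199) and the housing at (290,177). Look-alikes are the small green one at (228,210), the red one at (213,157) and the purple one at (372,265). I choose the one in the lane.

```bash
cat > h.py <<'E'
import cv2,numpy as np
def cloud(c):
    h,w=c["depth"].shape;f=h/2/np.tan(np.radians(c["fov_y"])/2)
    K=np.array([[f,0,c["cx"]],[0,f,c["cy"]],[0,0,1]]);v,u=np.mgrid[:h,:w]
    n=cv2.undistortPoints(np.stack([u,v],-1).reshape(-1,1,2).astype(float),K,np.array(c["dist_coeffs"],float)).reshape(h,w,2)
    R=cv2.Rodrigues(np.array(c["rvec"],float))[0];d=c["depth"][...,None].astype(float)
    P=np.concatenate([n*d,d],-1)
    return (P-np.array(c["tvec"]).ravel())@R
def hsv(c): return cv2.cvtColor(c["color"],cv2.COLOR_RGB2HSV)
def mask(c,lo,hi,box):
    m=cv2.inRange(hsv(c),lo,hi);o=np.zeros_like(m);x0,y0,x1,y1=box;o[y0:y1,x0:x1]=m[y0:y1,x0:x1];return (o>0)&(c["depth"]>0)
COL=dict(yellow=((22,120,100),(34,255,255)),green=((45,120,60),(80,255,255)),orange=((5,150,100),(18,255,255)),blue=((100,120,60),(125,255,255)))
E
python3 - <<'E'
import pickle;from h import *
for n,b in(("top",(255,150,345,300)),("side",(205,195,360,310))):
    c=pickle.load(open(n+".pkl","rb"));P=cloud(c)
    print(n,"bench z",np.median(P[300:340,150:200,2]) if n=="top" else 0)
    for k,(lo,hi) in COL.items():
        m=mask(c,lo,hi,b);p=P[m];print(k,m.sum(),"med",np.median(p,0).round(1),"pct3",np.percentile(p,3,0).round(1),"pct97",np.percentile(p,97,0).round(1))
    Z=P[...,2];o=np.zeros(Z.shape,bool);o[b[1]:b[3],b[0]:b[2]]=1
    for nm,lo,hi in(("deck",7,90),):
        m=o&(Z>lo)&(Z<hi)
        n_,l,s,_=cv2.connectedComponentsWithStats(m.astype(np.uint8));i=1+s[1:,4].argmax();p=P[l==i]
        print(nm,cv2.minAreaRect(p[:,:2].astype(np.float32)),cv2.boxPoints(cv2.minAreaRect(p[:,:2].astype(np.float32))).round(1).tolist())
    m=o&(Z>68)&(Z<76);p=P[m];print("housing-top-ish",m.sum(),np.median(p,0),cv2.minAreaRect(p[:,:2].astype(np.float32)))
    if n=="top":
        # pedal: axis from blue
        m=mask(c,*COL["blue"],b);m[:215]=False;p=P[m];(vx,vy,x0,y0)=cv2.fitLine(p[:,:2].astype(np.float32),cv2.DIST_HUBER,0,.01,.01).ravel();print("pedal dir",np.arctan2(vy,vx),x0,y0)
        m=mask(c,*COL["green"],b);p=P[m];(vx,vy,x0,y0)=cv2.fitLine(p[:,:2].astype(np.float32),cv2.DIST_HUBER,0,.01,.01).ravel();print("green dir",np.arctan2(vy,vx),x0,y0)
    crop=c["color"][b[1]:b[3],b[0]:b[2],::-1];cv2.imwrite(f"pics/{n}_crop.png",cv2.resize(crop,None,fx=4,fy=4,interpolation=cv2.INTER_CUBIC))
E
```

```text
top bench z 0.14582735496907745
yellow 45 med [469.3 -60.7  47.3] pct3 [463.6 -77.7  17.3] pct97 [477.3 -43.4  51.3]
green 444 med [535.2 -47.2  18.6] pct3 [480.1 -64.6  12. ] pct97 [594.  -12.9  32.5]
orange 332 med [632.4 -20.6  54.1] pct3 [610.4 -54.7  26. ] pct97 [651.8  11.4  57.1]
blue 912 med [509.4 -14.1  57.3] pct3 [ 414.4 -141.6   11.5] pct97 [794.   17.4  94.8]
deck ((573.908203125, -50.23759460449219), (344.8083190917969, 170.382080078125), 13.933653831481934) [[386.1000061035156, -9.100000381469727], [427.1000061035156, -174.39999389648438], [761.7999877929688, -91.4000015258789], [720.7000122070312, 74.0]]
housing-top-ish 708 [675.74510762  -9.30799424  71.96041059] ((585.5279541015625, -23.925949096679688), (270.0660705566406, 93.72900390625), 9.575521469116211)
pedal dir 0.24404806 480.94925 -6.5527825
green dir 0.2616711 523.68835 -46.51922
side bench z 0
yellow 45 med [470.5 -54.1  48.1] pct3 [463.9 -76.4  15.7] pct97 [555.3 129.5  50.5]
green 470 med [544.1 -45.9  19.2] pct3 [482.1 -65.    3.3] pct97 [592.9 147.4  32.7]
orange 285 med [630.  -20.9  54.6] pct3 [593.2 -51.9  30.3] pct97 [649.1  10.8  57.4]
blue 523 med [497.  -10.1  61.1] pct3 [412.7 -86.2  29.7] pct97 [708.1  16.7  96. ]
deck ((561.1239624023438, -51.800750732421875), (324.20281982421875, 173.2228240966797), 14.312418937683105) [[382.6000061035156, -8.0], [425.5, -175.8000030517578], [739.5999755859375, -95.69999694824219], [696.7999877929688, 72.19999694824219]]
housing-top-ish 622 [673.15249751 -18.48788377  72.39138067] ((587.4271850585938, -23.326614379882812), (264.0904235839844, 94.72129821777344), 9.357748031616211)
```

View pics/top_crop.png

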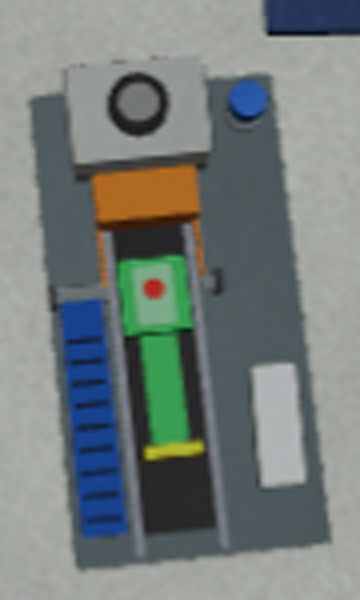

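The crop confirms the choice: a green block with a slide and red dot in the lane, yellow tab at crop (173,450), blue pedal at (92,420), flap shut. The sizes and heights agree with those given. Imager origin is about (575.5,-33.8), yaw about 0.247, tab rear at imager x about -113.5.

```bash
cat > g.py <<'E'
import sys;from plant import bot;import numpy as np
from scipy.spatial.transform import Rotation as Ro
o=bot.get_obs();O=np.array([575.5,-33.8,0]);yaw=.247;RI=Ro.from_euler('z',yaw).as_matrix()
R=Ro.from_euler('xyz',o["tcp_rot"]).as_matrix();p=o["tool_pos"]
print("t",o["time"],"imager TCP",(RI.T@(p-O)).round(1),"F_imager",(RI.T@o["contact_force"]).round(1),"w",round(o["grip_width"],1))
print("tool axes in imager (cols)\n",(RI.T@R).round(3))
if len(sys.argv)>1:
    T=O+RI@np.array(list(map(float,sys.argv[1:4])));print("shift tool mm",(R.T@(T-p)).round(1),"world",T.round(1))
y=RI.T@R[:,1];x=R.T@RI[:,1]
a=np.degrees(np.arctan2(x[2],x[1]));print("turn to y||+-imager y:",a.round(2),((a+270)%180-90).round(2))
E
python3 g.py -135 25 200
```

```text
t 0.1 imager TCP [-218.4  580.2  226.1] F_imager [ 0.5 -1.1  0.7] w 91.4
tool axes in imager (cols)
 [[-0.001  0.632  0.775]
 [-0.001  0.775 -0.632]
 [-1.    -0.001 -0.   ]]
shift tool mm [  26.6 -377.7  415.4] world [438.5 -42.6 200. ]
turn to y||+-imager y: -39.18 -39.18
```

Request:
step_arm([
  [[0, -0.027, 0.03, 0], [0, -0.054, 0.06, 0], [0, -0.081, 0.089, 0], [0, -0.108, 0.119, 0], [0, -0.135, 0.148, 0]],
], jaw=0.6)

```text
time: 0.52
tool_pos: [298.9, 288.7, 226.0]
tcp_rot: [-1.763, 1.569, -2.199]
contact_force: [2.3, 0.4, -0.6]
grip_width: 63.1
```

Request:
step_arm([
  [[0, -0.027, 0.03, 0], [0, -0.054, 0.06, 0], [0, -0.081, 0.089, 0], [0, -0.108, 0.119, 0], [0, -0.135, 0.148, 0]],
])

```text
time: 0.93
tool_pos: [376.2, 101.9, 226.2]
tcp_rot: [-1.726, 1.569, -2.162]
contact_force: [1.4, 0.9, 0.6]
grip_width: 36.9
```

Request:
step_arm([
  [[0, -0.02, 0.022, -7], [0, -0.04, 0.044, -14], [0, -0.06, 0.066, -21], [0, -0.08, 0.088, -28], [0, -0.1, 0.11, -35]],
])

```text
time: 1.35
tool_pos: [433.7, -36.5, 226.1]
tcp_rot: [-2.586, 1.569, -2.429]
contact_force: [0.7, -0.4, -0.3]
grip_width: 36.6
```

```bash
python3 g.py -135 25 120
```

```text
t 1.35 imager TCP [-138.2   32.1  226.1] F_imager [ 0.5 -0.5 -0.3] w 36.6
tool axes in imager (cols)
 [[-0.002  0.09   0.996]
 [-0.001  0.996 -0.09 ]
 [-1.    -0.001 -0.002]]
shift tool mm [106.1  -6.7   4. ] world [438.5 -42.6 120. ]
turn to y||+-imager y: -5.17 -5.17
```

Request:
step_arm([
  [[0.02, -0.003, 0.002, -3], [0.045, -0.006, 0.004, -5.2], [0.075, -0.007, 0.004, -5.2], [0.104, -0.007, 0.004, -5.2], [0.106, -0.007, 0.004, -5.2]],
])

```text
time: 1.77
tool_pos: [435.3, -42.2, 115.9]
tcp_rot: [2.775, 1.56, 3.022]
contact_force: [-0.9, -0.5, -0.1]
grip_width: 36.8
```

```bash
python3 g.py -135 25 60
cat > pic.py <<'E'
import sys;from plant import bot;from h import *
n=sys.argv[1];out=[]
for v,b in(("top",(250,150,350,310)),("side",(195,150,365,310))):
    c=bot.capture(v);P=cloud(c);y0=b[1]
    O=np.array([575.5,-33.8,0]);a=.247;Q=P-O;Q=np.stack([Q[...,0]*np.cos(a)+Q[...,1]*np.sin(a),-Q[...,0]*np.sin(a)+Q[...,1]*np.cos(a),Q[...,2]],-1)
    for k in COL:
        m=mask(c,*COL[k],b);p=Q[m];p=p[(abs(p[:,1])<70)&(p[:,0]>-185)&(p[:,0]<145)]
        if k!="blue" : p=p[abs(p[:,1])<36]
        if len(p)>3: print(v,k,len(p),"med",np.median(p,0).round(1),"p5",np.percentile(p,5,0).round(1),"p95",np.percentile(p,95,0).round(1))
    out.append(cv2.resize(c["color"][b[1]:b[3],b[0]:b[2],::-1],None,fx=2.9,fy=2.9,interpolation=cv2.INTER_CUBIC))
h=min(i.shape[0] for i in out);cv2.imwrite(f"pics/{n}.png",np.hstack([i[:h] for i in out]))
E
python3 pic.py pre
```

```text
t 1.7667 imager TCP [-138.    26.1  115.9] F_imager [-1.  -0.2 -0.1] w 36.8
tool axes in imager (cols)
 [[-0.01   0.     1.   ]
 [ 0.004  1.    -0.   ]
 [-1.     0.004 -0.01 ]]
shift tool mm [55.9 -1.3  3.6] world [438.5 -42.6  60. ]
turn to y||+-imager y: -0.01 -0.01
top green 178 med [-7.2 -2.2 29.6] p5 [-30.7 -21.2  15.1] p95 [18.9 22.1 33.6]
top orange 330 med [58.5 -1.4 53.9] p5 [ 42.9 -32.3  29.9] p95 [74.  30.1 56.8]
top blue 27 med [111.2 -67.2  57.4] p5 [ -5.5 -69.8  13.5] p95 [128.8  61.3  61.8]
side yellow 41 med [-110.3    0.9   48.4] p5 [-114.1  -16.    20.1] p95 [-101.    26.4   52. ]
side green 429 med [-36.4  -1.1  19.9] p5 [-94.7 -20.3  15.6] p95 [15.  20.6 33. ]
side orange 310 med [54.8 -0.9 54.4] p5 [ 17.6 -32.5  29.5] p95 [71.5 32.6 57.3]
side blue 203 med [-31.4  46.   42.9] p5 [-156.6  -66.6   28. ] p95 [112.3  59.8  96. ]
```

View pics/pre.png

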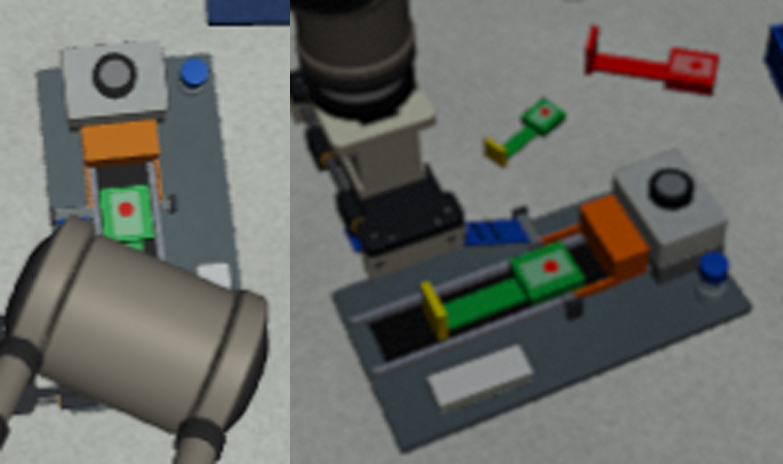

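The side view shows the jaw above the pedal's rear part and behind the tab, which is at (435,310), with no obstruction. Pressing down next.

Request:
step_arm([
  [[0.01, -0.001, 0.002, 0], [0.02, -0.001, 0.002, 0], [0.03, -0.001, 0.002, 0], [0.04, -0.001, 0.002, 0], [0.045, -0.001, 0.002, 0]],
])

```text
time: 2.28
tool_pos: [440.7, -43.3, 75.0]
tcp_rot: [-3.0, 1.568, -2.752]
contact_force: [-0.4, -0.4, 1.6]
grip_width: 36.8
```

```bash
python3 g.py -136 25 25; python3 pic.py mid | grep -E "orange|yellow|blue"
```

```text
t 2.2833 imager TCP [-133.    23.7   75. ] F_imager [-0.5 -0.3  1.6] w 36.8
tool axes in imager (cols)
 [[-0.003 -0.001  1.   ]
 [-0.     1.     0.001]
 [-1.    -0.    -0.003]]
shift tool mm [50.   1.3 -2.8] world [437.5 -42.8  25. ]
turn to y||+-imager y: 0.04 0.04
top orange 334 med [55.  -1.1 59.1] p5 [ 40.3 -32.4  30.9] p95 [71.  30.5 62.8]
top blue 48 med [-4.1 38.2 30.5] p5 [-11.4 -69.2  14.8] p95 [125.7  62.2  61.3]
side yellow 23 med [-110.8   -7.5   48.6] p5 [-113.9  -15.4   21. ] p95 [-101.4    2.4   51.2]
side orange 324 med [51.8 -2.2 59.9] p5 [ 15.2 -32.4  30.2] p95 [68.1 32.1 63. ]
side blue 224 med [-34.4  46.7  39.7] p5 [-162.8  -65.9   27.8] p95 [110.5  60.3  81.9]
```

The flap is rising and the force is 1.6 N, as expected. Continuing down.

Request:
step_arm([
  [[0.012, 0.001, -0.002, 0], [0.024, 0.001, -0.002, 0], [0.036, 0.001, -0.002, 0], [0.046, 0.001, -0.002, 0], [0.049, 0.001, -0.002, 0]],
])

```text
time: 2.8
tool_pos: [438.5, -42.9, 25.9]
tcp_rot: [-3.106, 1.568, -2.859]
contact_force: [-1.3, 0.1, 1.7]
grip_width: 37.0
```

```bash
python3 g.py -125 25 25; python3 pic.py open | grep -E "orange|yellow|green"
```

```text
t 2.8 imager TCP [-135.1   24.7   25.9] F_imager [-1.3  0.4  1.7] w 37.0
tool axes in imager (cols)
 [[-0.003 -0.001  1.   ]
 [-0.     1.     0.001]
 [-1.    -0.    -0.003]]
shift tool mm [ 0.9  0.3 10.1] world [448.2 -40.1  25. ]
turn to y||+-imager y: 0.04 0.04
top green 264 med [-21.6  -0.6  28.6] p5 [-49.1 -20.5  13.3] p95 [18.3 21.6 32.7]
top orange 349 med [41.2 -0.9 74.9] p5 [ 27.5 -32.4  37.4] p95 [55.6 31.3 81.2]
side green 352 med [-28.3  -1.2  28.4] p5 [-70.4 -20.3  15.9] p95 [15.7 21.5 33.5]
side orange 339 med [38.  -1.4 74.8] p5 [ 12.4 -32.6  33.4] p95 [52.7 32.7 82. ]
```

View pics/open.png

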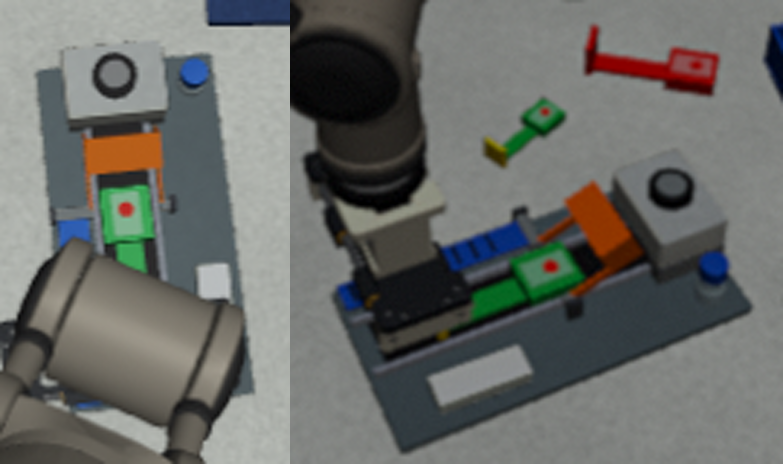

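The flap is open (about 0.42 rad) and the pedal level. The carrier is untouched. Sliding forward next.

Request:
step_arm([
  [[0.0005, 0, 0.004, 0], [0.001, 0, 0.008, 0], [0.001, 0, 0.012, 0], [0.001, 0, 0.016, 0], [0.001, 0, 0.02, 0]],
])

```text
time: 3.32
tool_pos: [458.2, -37.9, 25.6]
tcp_rot: [-3.105, 1.568, -2.857]
contact_force: [-2.6, -0.7, 2.1]
grip_width: 36.5
```

Request:
step_arm([
  [[0, 0, 0.004, 0], [0, 0, 0.008, 0], [0, 0, 0.012, 0], [0, 0, 0.016, 0], [0, 0, 0.02, 0]],
])

```text
time: 3.73
tool_pos: [477.9, -32.9, 25.5]
tcp_rot: [-3.127, 1.567, -2.879]
contact_force: [-3.3, -0.9, 3.0]
grip_width: 37.0
```

```bash
python3 g.py -60 25 25; python3 pic.py s1 | grep -E "orange|yellow|green"
```

```text
t 3.7333 imager TCP [-94.4  24.8  25.5] F_imager [-3.4 -0.1  3. ] w 37.0
tool axes in imager (cols)
 [[-0.003 -0.001  1.   ]
 [-0.     1.     0.001]
 [-1.    -0.    -0.003]]
shift tool mm [ 0.4  0.2 34.4] world [511.2 -24.2  25. ]
turn to y||+-imager y: 0.05 0.05
top green 81 med [ 17.8 -14.3  30.6] p5 [  0.1 -21.8  27.6] p95 [32.5 21.1 33.2]
top orange 344 med [41.3 -1.  75.1] p5 [ 27.9 -32.5  35.1] p95 [55.4 31.  82.1]
side green 237 med [ 2.3 -2.1 29.3] p5 [-25.3 -20.3  15.3] p95 [35.  22.  33.1]
side orange 333 med [37.9 -0.5 75.4] p5 [ 16.3 -32.1  36.5] p95 [52.3 31.4 82.4]
```

Request:
step_arm([
  [[0.0005, 0, 0.004, 0], [0.0005, 0, 0.008, 0], [0.0005, 0, 0.012, 0], [0.0005, 0, 0.016, 0], [0.0005, 0, 0.02, 0]],
])

```text
time: 4.25
tool_pos: [498.4, -27.9, 25.0]
tcp_rot: [-2.9, 1.569, -2.653]
contact_force: [-2.6, -1.1, 2.2]
grip_width: 36.7
```

Request:
step_arm([
  [[0.0005, 0, 0.004, 0], [0.0005, 0, 0.008, 0], [0.0005, 0, 0.012, 0], [0.0005, 0, 0.016, 0], [0.0005, 0, 0.02, 0]],
])

```text
time: 4.67
tool_pos: [518.1, -22.8, 24.5]
tcp_rot: [-2.944, 1.569, -2.695]
contact_force: [-3.9, -0.9, 4.0]
grip_width: 36.5
```

```bash
python3 g.py -38.5 25 25; python3 pic.py s2 | grep -E "orange|yellow|green"
```

```text
t 4.6667 imager TCP [-53.   24.7  24.5] F_imager [-4.   0.1  4. ] w 36.5
tool axes in imager (cols)
 [[-0.002 -0.001  1.   ]
 [-0.     1.     0.001]
 [-1.    -0.    -0.002]]
shift tool mm [-0.5  0.3 14.5] world [532.1 -19.   25. ]
turn to y||+-imager y: 0.06 0.06
top green 30 med [ 75.8 -13.8  30.3] p5 [ 68.9 -21.9  27.6] p95 [80.5 22.5 34.6]
top orange 85 med [ 49.1 -19.3  80.7] p5 [-11.  -32.8  60.7] p95 [ 63.    6.3 355. ]
side green 95 med [30.9 -3.3 18.7] p5 [ 14.1 -21.4  15.4] p95 [78.7 12.4 33.2]
side orange 325 med [36.8 -1.6 76.6] p5 [ 23.6 -32.1  42.4] p95 [51.  31.9 83.7]
```

View pics/s2.png

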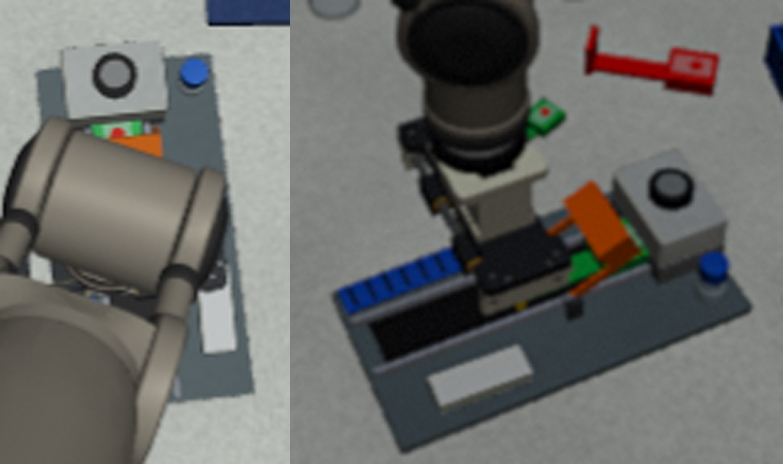

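The carrier is under the flap: green shows between hood and housing at top (118,130), and the flap is still open. Creeping to the stop.

Request:
step_arm([
  [[-0.0003, 0, 0.003, 0], [-0.0003, 0, 0.006, 0], [-0.0003, 0, 0.008, 0], [-0.0003, 0, 0.01, 0], [-0.0003, 0, 0.012, 0]],
])

```text
time: 5.18
tool_pos: [530.2, -19.9, 25.0]
tcp_rot: [-2.683, 1.569, -2.435]
contact_force: [-5.7, -1.5, 5.7]
grip_width: 36.3
```

Request:
step_arm([
  [[0, 0, 0.0005, 0], [0, 0, 0.001, 0], [0, 0, 0.0015, 0], [0, 0, 0.002, 0], [0, 0, 0.0025, 0]],
])

```text
time: 5.6
tool_pos: [531.7, -19.5, 25.1]
tcp_rot: [-3.038, 1.567, -2.79]
contact_force: [-10.1, -3.8, 9.9]
grip_width: 36.9
```

```bash
python3 g.py -38.5 25 25
```

```text
t 5.6 imager TCP [-39.   24.6  25.1] F_imager [-10.7  -1.3   9.9] w 36.9
tool axes in imager (cols)
 [[-0.004 -0.001  1.   ]
 [-0.     1.     0.001]
 [-1.    -0.    -0.004]]
shift tool mm [0.1 0.4 0.5] world [532.1 -19.   25. ]
turn to y||+-imager y: 0.07 0.07
```

Request:
step_arm([
  [[0, 0, 0.0015, 0], [0, 0, 0.0025, 0], [0, 0, 0.0035, 0], [0, 0, 0.0035, 0], [0, 0, 0.0035, 0]],
])

```text
time: 6.02
tool_pos: [531.6, -19.4, 25.2]
tcp_rot: [3.072, 1.56, -2.963]
contact_force: [-17.2, -6.7, 15.4]
grip_width: 36.7
```

```bash
python3 g.py -38.5 25 25;  python3 pic.py s3 | grep -E "orange|yellow|green"
```

```text
t 6.0167 imager TCP [-39.   24.7  25.2] F_imager [-18.3  -2.3  15.4] w 36.7
tool axes in imager (cols)
 [[-0.011 -0.001  1.   ]
 [ 0.001  1.     0.001]
 [-1.     0.001 -0.011]]
shift tool mm [0.2 0.3 0.5] world [532.1 -19.   25. ]
turn to y||+-imager y: 0.05 0.05
side green 52 med [41.3 -6.3 19.1] p5 [ 30.2 -23.   15.8] p95 [79.7 14.4 41.8]
side orange 318 med [37.4 -2.7 76.7] p5 [ 24.6 -32.   43.1] p95 [51.3 29.6 83.6]
```

No motion while the force doubled, and the finger face is at imager x of about -29.5: the carrier is at the stop. I'll back off the tab with the pedal still held, then rise gently.

Request:
step_arm([
  [[0, 0, -0.002, 0], [0, 0, -0.004, 0], [0, 0, -0.006, 0], [0, 0, -0.008, 0], [0, 0, -0.008, 0]],
])

```text
time: 6.53
tool_pos: [525.0, -21.6, 25.7]
tcp_rot: [-3.107, 1.562, -2.86]
contact_force: [2.5, -0.4, 4.2]
grip_width: 36.7
```

Request:
step_arm([
  [[-0.004, 0, 0, 0], [-0.008, 0, 0, 0], [-0.012, 0, 0, 0], [-0.016, 0, 0, 0], [-0.02, 0, 0, 0]],
])

```text
time: 6.95
tool_pos: [525.0, -21.4, 46.0]
tcp_rot: [-3.126, 1.562, -2.878]
contact_force: [1.5, -0.0, 1.7]
grip_width: 36.8
```

```bash
python3 g.py -48 25 150;  python3 pic.py s4 | grep -E "orange|yellow|green"
```

```text
t 6.95 imager TCP [-45.9  24.3  46. ] F_imager [ 1.5 -0.4  1.7] w 36.8
tool axes in imager (cols)
 [[-0.009 -0.001  1.   ]
 [-0.     1.     0.001]
 [-1.    -0.    -0.009]]
shift tool mm [-103.9    0.6   -3. ] world [522.8 -21.3 150. ]
turn to y||+-imager y: 0.05 0.05
top orange 17 med [ 68.  -27.5  60.3] p5 [ 64.2 -32.9  58.6] p95 [ 71.1 -19.2  61.8]
side green 141 med [19.7 -3.8 17.8] p5 [-11.8 -11.   14.9] p95 [41.2  7.8 20.8]
side orange 298 med [53.9 -4.  58.5] p5 [ 31.9 -32.4  32.3] p95 [69.5 29.6 60.7]
```

Request:
step_arm([
  [[-0.01, 0, -0.001, 0], [-0.03, 0, -0.002, 0], [-0.06, 0, -0.003, 0], [-0.09, 0, -0.003, 0], [-0.12, 0, -0.003, 0]],
])

```text
time: 7.47
tool_pos: [521.9, -21.9, 167.6]
tcp_rot: [3.107, 1.56, -2.928]
contact_force: [1.0, -0.6, -1.0]
grip_width: 36.7
```

Request:
step_arm([
  [[-0.02, 0.02, -0.01, 0], [-0.04, 0.05, -0.02, 0], [-0.05, 0.09, -0.03, 0], [-0.05, 0.13, -0.04, 0], [-0.05, 0.17, -0.05, 0]],
])

```text
time: 7.88
tool_pos: [430.8, 131.7, 219.1]
tcp_rot: [3.124, 1.56, -2.912]
contact_force: [-0.0, 0.5, 0.1]
grip_width: 37.1
```

Request:
step_arm([
  [[0, 0.03, 0, 0], [0, 0.06, 0, 0], [0, 0.09, 0, 0], [0, 0.12, 0, 0], [0, 0.12, 0, 0]],
])

```text
time: 8.3
tool_pos: [399.2, 251.4, 219.2]
tcp_rot: [3.017, 1.559, -3.016]
contact_force: [-0.6, -0.3, 0.3]
grip_width: 36.9
```

```bash
python3 g.py; python3 pic.py fin
```

```text
t 8.3 imager TCP [-101.2  319.7  219.2] F_imager [-0.7 -0.1  0.3] w 36.9
tool axes in imager (cols)
 [[-0.012 -0.004  1.   ]
 [ 0.001  1.     0.004]
 [-1.     0.001 -0.012]]
turn to y||+-imager y: 0.21 0.21
top yellow 42 med [-24.6   2.3  48. ] p5 [-27.8 -17.   16.3] p95 [-21.   17.4  51.4]
top green 208 med [14.   0.2 17.1] p5 [-12.3 -11.4  12. ] p95 [41.6 11.5 19.8]
top orange 327 med [58.2 -1.4 53.7] p5 [ 42.7 -32.4  30.8] p95 [74.  30.1 57.2]
top blue 682 med [-84.5  49.1  62.9] p5 [-152.    36.    29.1] p95 [-6.5 62.3 93.3]
side yellow 36 med [-26.4   0.   49.4] p5 [-29.7 -14.9  38.6] p95 [-20.5  15.8  51.3]
side green 179 med [14.5 -0.6 17.7] p5 [-11.1 -10.4  15. ] p95 [39.5 11.6 20.4]
side orange 283 med [56.4  0.1 54.6] p5 [ 38.1 -30.7  32.9] p95 [71.3 32.4 56.9]
side blue 476 med [-77.7  47.5  61.3] p5 [-153.6   36.1   32. ] p95 [-6.7 60.9 94.6]
```

View pics/fin.png

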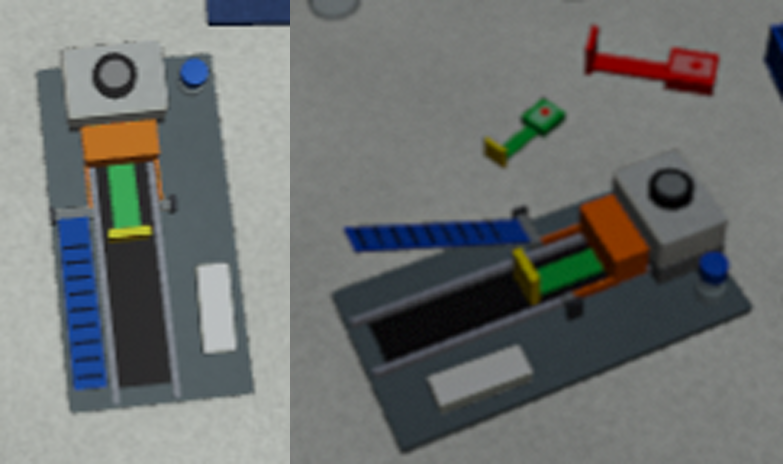

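The flap is shut again with its roof at 54 mm. The tab centre is at imager x of about -25, so its rear face is at about -29 as required. The mailer and vial have not moved.

```bash
python3 -c "
from plant import bot
print(bot.close_job())"
```

```text
the job is handed in; nothing more can be done
None
```

The green carrier is in the imager, pushed in as far as the stop, and the flap has shut behind its front block. I handed the job in about 8.3 s into the robot's time.

**What I did:** I set the jaw about 37 mm open. One finger held the pedal level, which opened the flap to about 0.42–0.44 rad. The other pushed the tab about 84 mm along the lane. I backed off the tab with the pedal still held, then let the pedal rise slowly and moved the arm clear.

**Last checks:**
- **At the stop:** in the last push the finger did not move while the push force rose from 11 to 18 N. Its front face was then at imager x of about -29.5 mm, against -29 mm expected.
- **Carrier position:** the final pictures put the tab's centre at about x -24.6 mm (top view) and -26.4 mm (side view), where -25 mm is expected. The two views differ by about 2 mm, which is within the camera calibration.
- **Flap:** its roof is at 54 mm and the pedal is raised again, so it reads as shut.
- **Bystanders:** the mailer and vial look unmoved in the final crops, as do the small green and red look-alikes. I did not recheck the bottles, beaker, slide box, dish or purple look-alike after the moves; the arm stayed high when it passed over the left part of the bench.
- **Forces:** the wrist force readings stayed under about 25 N, and nothing was touching the robot at the end.

No check failed.

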